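# Lay the casting mould down on the tip-down stand

## Robot

A 6-joint arm with a two-finger parallel gripper is mounted at the origin on a cart in front of the work surface, level with it; the furniture and walls round the work are solid. World frame = base frame: x ahead of the robot, y to its left, z up, the work surface at z = 0. Lengths are in m, angles in rad, forces in N, time in s.
With the tool pointing down it reaches from about 0.375 to 0.9 m from the base axis. Payload 3.1 kg.
Tool frame: the origin (TCP) lies at the very end of the fingers, on their centre line; the grasp point (between the pads) lies 19 mm behind it; z points along the fingers, y is the line along which they close (so a half turn about z gives the same grasp; the last joint's range is limited). The gripper opens to 85 mm and grips with 20 to 120 N. Pads are 22 mm wide; open, the fingers measure 114 mm over their backs; the gripper's body (76 mm by 85 mm) begins 54 mm behind the grasp point. The pads swing forward as they close: fully open they stand 13 mm farther back than shut.
Start: joints at [-1.401, 0.527, 1.433, -0, 1.181, -0.178], TCP at [0.214, -0.587, 0.231] pointing down, gripper open.
Joint ranges: [-3.08, 3.08], [-0.75, 2.2], [0.22, 2.44], [-1.43, 4.57], [0, 2.65], [-2.85, 2.85]. Speed limits (rad/s): [2.79, 2.79, 3.14, 3.14, 3.14, 3.14].

## Interface

Orientations are given as a unit quaternion [w, x, y, z].
In Python, from workcell import * gives the robot as it stands.
- The arm moves only by the tool drive_tool, never from a script. Its argument "targets" is a list of rows, each a list of 7 numbers: the shift along the tool's x, y, z in cm, then the turn, a rotation vector about the tool's x, y, z in rad, then the opening, from 0 (shut) to 1 (fully open). In form: [[dx, dy, dz, rx, ry, rz, fingers], ...]. A call has 1 to 10 rows; each row is the pose to reach, as a shift and turn from the pose commanded when the call began, along the tool's axes at that moment; what a row does not reach only later rows make up. A row lasts 1/12 s, in which the tool goes at most 41.7 mm and 7.16 degrees, less where a joint would pass 70% of its speed; a pose out of reach is approached as far as the arm can. A call with a gripper value outside its range is refused whole. The fingers move at their own pace and stop on an object; "grip_force" is the grip in N (left out, the last holds). Time passes only in rows, so rows that repeat a pose let the fingers close. It gives the time, the measured TCP pose, the force, the opening and the grip force at its end, in the units of the state.
- observe(): the state, without advancing time (a new reading comes with each control period).
- capture(name): name is "scene" or "top" or "wrist"; returns the picture (384x512x3 uint8, blue, green, red); there is no depth.
- get_calibration(name): a dict with "intrinsics" (3x3 intrinsics, pixels), "R" (3x3) and "t" (3): a world point X has camera coordinates R X + t. Camera axes: x right, y down, z forward; pixel columns grow to the right and rows downward; lengths in m; the calibration is good to about 2 mm. A picture is of the moment at which its call begins: read the wrist's pose just before it. get_calibration takes no time and is no camera call; for the wrist camera it gives the pose at the moment of the call.
- hand_in(): hands the job in; it is judged then, once.
Trained networks look in the newest picture that a camera, given by its name, has taken for a name from the list of things; names that differ only in an ending like _2 or _b are one class to them, and where a whole thing is asked for, a point or a joint stands for the part that bears it (a point fixed in the world has none). Each returns a list of dicts, best first, with "conf" (0 to 1); they miss things now and then, are a little off and sometimes report something else, mostly with a low value. They report only what shows in the picture. A call takes as long as a camera call.
- outline_of(camera, label): "region" (384x512 bool, what is visible of it) and "location" ([column, row] in pixels, amid what is visible of it).
The state is a dict: "time_s": time; "joint_positions": joint angles; "joint_velocities": joint speeds; "joint_torque": joint torques, N m; "ee_pos": TCP position; "tcp_rot": TCP orientation; "ft_force": force on the tool from outside, world axes, zero at the start; "ft_torque": the same for the moment, N m; "finger_gap": finger opening in m; "gripper_force": force on a finger pad.
Only numpy, scipy, OpenCV 4.12 (cv2) and the standard library are available. Lean on these libraries where they do the work, as an engineer would, in place of code of your own. Each camera call takes 0.05 s, during which the arm holds its last target. There are 200 camera calls.

## Task

Tip the tall plaster mould over onto its side: push it with the fingers against the hinged rest of the stand, and keep pushing until mould and rest lie level and square, fully down on the stand's stops. Go slowly so that it never drops or slams, do not press hard once it is down, do not lift it or let its foot wander from the hinge, leave the jars, the cone pack and the dropper bottle where they stand, and finish with the hand clear.

Things in the scene. Friction and masses are not known exactly. Their poses are not given: they have to be found in the camera images.
- stand: Tip-down stand, fixed: blue base 268 x 130 x 8 mm (x = -110 to +158 mm) with a light wooden platform at x = -106 to -2 mm, 120 mm wide, top 26 mm above the table. Origin on the table under the hinge line. Its +x axis is level and points the way the mould is to be tipped (any way from about straight ahead to the robot's right and 30 deg toward it); y along the hinge; z up.
- hinge (a point): Middle of the hinge line of the rest, 26 mm above the table, at the tipping edge of the platform. Axes as the stand.
- rest (a joint): Angle of the hinged rest: 0 upright, 1.571 level on its stops (its limit), its face then flush with the platform top. Starts leaning 0.15 to 0.40 rad away from the mould. The hinge is stiff (dry friction 1.15 N m, enough to carry the mould): the rest stays where it is left, so it must be pressed down all the way.
- rest_top (a point): Top edge of the rest's cork face, 149 mm from the hinge line; x is normal to the face, away from the mould, z along the rest away from the hinge. The rest is an aluminium plate 118 mm wide with cork face and 8 mm side lips, 112 mm apart.
- mould: Closed plaster casting mould: white block 86 (x) x 100 (y) x 165 mm (z), 0.5 to 0.8 kg, two blue bands, 40 mm pour hole; too thick to grip. Origin at the centre of its foot. Starts upright on the platform; its +x face, about 4 mm behind the hinge line, faces the rest; +x as the stand's to 0.04 rad. Balance at 0.48 rad tilt. Lying, its z is level along the stand's +x, its upper side 112 mm high.
- mould_center (a point): Centre of the mould, half-way up. Axes as the mould.
- mould_toe (a point): Middle of the lower edge of the mould's +x face, the edge about which it turns; it must stay at the hinge. Axes as the mould.
- mould_back (a point): Point to push: on the mould's -x face (the one away from the rest), 125 mm above its foot, in the middle of its width. Axes as the mould.
- jar_green: Bystander: jar, 57 mm wide, 68 mm high, light grey lid, green label. Origin at the centre of its foot.
- jar_white: Bystander: jar, 69 mm wide, 85 mm high, black lid. Origin at the centre of its foot.
- jar_brown: Bystander: jar, 69 mm wide, 85 mm high, red lid. Origin at the centre of its foot.
- cone_pack: Bystander: clay foot with three small cones, 28 x 92 x 63 mm. Origin at the centre of its foot.
- dropper: Bystander: brown dropper bottle, 33 mm wide, 102 mm high (the one between stand and tile cutter; a like one by the wooden case at the back is fixed). Origin at the centre of its foot.

How it is judged:
At the end, for the whole second after the job is handed in: The rest is down on its stops (joint over 1.52 rad), the mould lies on it on its former +x face, level and along the stand to within 0.09 rad, its toe edge within 20 mm of the hinge middle, and it is at rest (value of joint rest above 1.52 rad and angle between the z axis of mould and the x axis of stand, either way round below 0.09 rad and angle between mould's own x axis and vertical above 3 rad and distance between mould_toe and hinge below 0.02 m and contact force between mould and rest above 1 N and linear speed of mould below 0.02 m/s and angular speed of mould below 0.1 rad/s); the robot touches nothing.
It fails at once if the mould drops or slams (turns faster than 2.5 rad/s) (angular speed of mould above 2.5 rad/s).
It fails at once if the mould is lifted (its toe edge rises over 45 mm above the table, 19 mm above the platform) (height (world z) of mould_toe above 0.045 m).
It fails at once if the mould's foot leaves the hinge (toe edge more than 40 mm from the hinge middle) (distance between mould_toe and hinge above 0.04 m).
It fails at once if the fingers press the mould with more than 60 N (contact force between the fingers and mould above 60 N).
It fails at once if a jar, the cone pack or the dropper bottle is moved by more than 20 mm (distance of any of jar_green, jar_white, jar_brown, cone_pack, dropper from where it was at the start of the episode above 0.02 m).
It also fails if it takes over 43 s, if anything falls off the work surface, if the arm or the gripper's body presses on something with over 40 N, if the wrist force passes 120 N, or if a joint passes its speed limit or range.

## Working session

There is one attempt and no reset: what is moved stays moved. The work goes in short steps, Python scripts to look and compute and a tool call to move; the robot and the scene stay as the last step left them, time stands still between calls to the robot, and variables do not carry over. Pictures are saved under pics/ and viewed, at most 10 in all, crops included, and the job is handed in when it is done.

Besides the shell and the picture viewer there is one more tool, called after ">>>" by a JSON object that holds its "op" and its "data". drive_tool: Moves the arm, as the interface text tells. Its arguments: {"type":"object","properties":{"targets":{"type":"array","items":{"type":"array","items":{"type":"number"}}},"grip_force":{"type":"number"}},"required":["targets"]}

```bash
mkdir -p pics; ls; python3 - <<'E'
from workcell import *
import cv2,numpy as np
a=capture("scene");b=capture("top")
cv2.imwrite("pics/a.png",np.hstack([a,b])[:, :]) if 0 else None
cv2.imwrite("pics/scene.png",a);cv2.imwrite("pics/top.png",b)
for c in("scene","top"):
  for l in("mould","stand","rest","dropper","cone_pack","jar_green","jar_white","jar_brown"):
    r=outline_of(c,l)
    print(c,l,[(round(d["conf"],2),np.round(d["location"]).tolist(),int(d["region"].sum())) for d in r[:2]])
    if r: np.save(f"pics/{c}_{l}.npy",r[0]["region"])
s=observe();print(s)
for c in("scene","top"): print(get_calibration(c))
E
```

```text
pics
scene mould [(0.76, [307.0, 168.0], 1013)]
scene stand [(0.96, [311.0, 215.0], 2689)]
scene rest [(0.95, [309.0, 198.0], 1345)]
scene dropper [(0.74, [364.0, 229.0], 229)]
scene cone_pack [(0.6, [357.0, 190.0], 217)]
scene jar_green [(0.64, [113.0, 237.0], 539), (0.19, [311.0, 166.0], 1081)]
scene jar_white []
scene jar_brown [(0.91, [375.0, 192.0], 325)]
top mould [(0.7, [201.0, 182.0], 1337)]
top stand [(0.98, [220.0, 159.0], 1842)]
top rest [(0.64, [213.0, 162.0], 790)]
top dropper [(0.64, [187.0, 130.0], 132)]
top cone_pack [(0.73, [136.0, 193.0], 203)]
top jar_green [(0.81, [379.0, 212.0], 313), (0.21, [219.0, 161.0], 1879)]
top jar_white [(0.93, [152.0, 134.0], 422), (0.21, [196.0, 183.0], 1319)]
top jar_brown [(0.63, [140.0, 157.0], 450)]
{'time_s': 0.9, 'joint_positions': array([-1.40048678e+00,  5.27463271e-01,  1.43272297e+00,  2.77722047e-05,
        1.18142994e+00, -1.78501338e-01]), 'joint_velocities': array([-0.00043139, -0.00090936, -0.00026407, -0.00063564, -0.00069869,
       -0.00082781]), 'joint_torque': array([ 5.14047514e-06, -4.42307496e+01, -1.78422832e+01
[... 465 characters left out ...]
      , 370.2740857 , 194.72112699],
       [  0.        ,   0.        ,   1.        ]]), 'R': array([[ 1.59604028e-01,  9.87181077e-01,  2.73874968e-04],
       [ 4.56321374e-01, -7.35304456e-02, -8.86771717e-01],
       [-8.75384120e-01,  1.41657313e-01, -4.62207580e-01]]), 't': array([-0.24930152, -0.12439096,  1.59050307])}
{'intrinsics': array([[448.92084472,   0.        , 247.81286811],
       [  0.        , 448.92084472, 187.5780062 ],
       [  0.        ,   0.        ,   1.        ]]), 'R': array([[ 0.32856   , -0.94446227,  0.00627209],
       [-0.91587347, -0.32022257, -0.24214313],
       [ 0.23070352,  0.07381411, -0.97022027]]), 't': array([0.02113297, 0.5424995 , 1.41340808])}
```

```bash
python3 - <<'E'
import cv2,numpy as np
a=cv2.imread("pics/scene.png")[120:270,230:430];b=cv2.imread("pics/top.png")[90:240,110:310]
cv2.imwrite("pics/v1.png",np.vstack([cv2.resize(x,(800,600))[:, :] for x in (b,)]))
cv2.imwrite("pics/v2.png",cv2.resize(a,(800,600),interpolation=cv2.INTER_CUBIC))
E
```

```text
(no output)
```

View pics/v1.png

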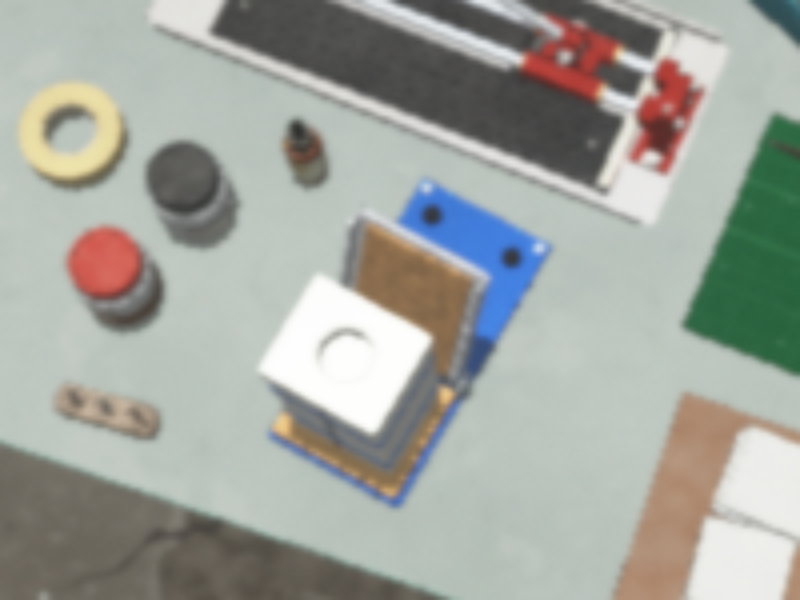

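View pics/v2.png

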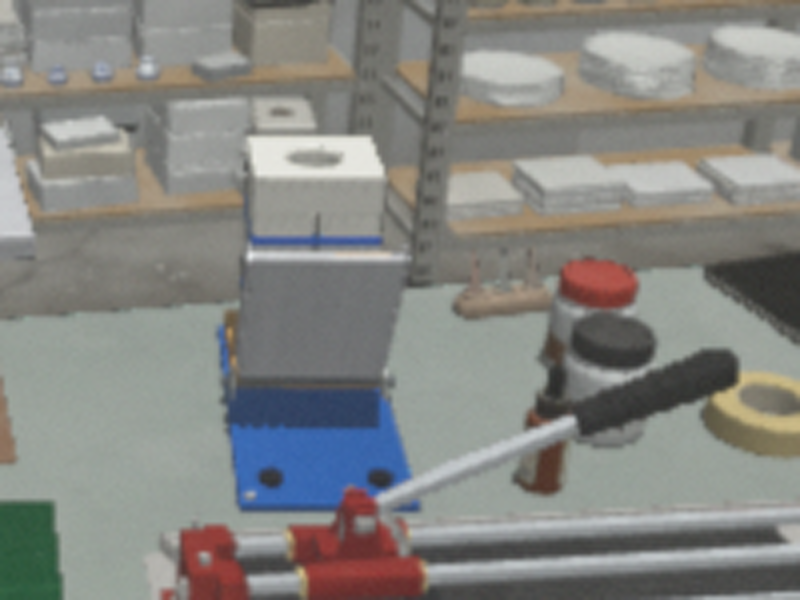

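View pics/scene.png

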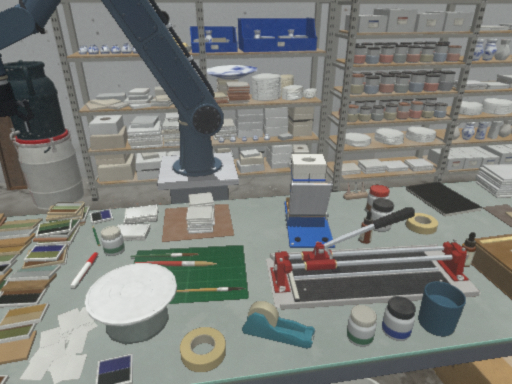

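```bash
cat > h.py <<'E'
import numpy as np
def bp(cal,uv,z):
    K,R,t=cal["intrinsics"],cal["R"],cal["t"]
    o=-R.T@t; d=(np.linalg.inv(K)@np.c_[uv,np.ones(len(uv))].T).T@R
    return o+d*((z-o[2])/d[:,2])[:,None]
def proj(cal,X):
    q=np.atleast_2d(X)@cal["R"].T+cal["t"]; q=q@cal["intrinsics"].T
    return q[:,:2]/q[:,2:]
E
python3 - <<'E'
from workcell import *
from h import *
c=get_calibration("top")
f=lambda L:np.array(L)/4-.4+[110,90]
np.set_printoptions(precision=4,suppress=True)
B=bp(c,f([(425,178),(552,245),(398,506),(268,435)]),.008)
M=bp(c,f([(320,275),(435,340),(375,433),(260,370)]),.191)
for P in(B,M):
  d=(P[0]+P[1]-P[2]-P[3])/2; e=(P[0]+P[3]-P[1]-P[2])/2
  print(P,P.mean(0),np.linalg.norm(d),np.linalg.norm(e),np.arctan2(d[1],d[0]),np.arctan2(e[1],e[0])-np.pi/2)
y=(np.arctan2(*(B[0]+B[1]-B[2]-B[3])[1::-1])); ux=np.array([np.cos(y),np.sin(y),0]);uy=np.array([-np.sin(y),np.cos(y),0])
h=B.mean(0)-.024*ux; print("hinge",h, "mould centre in stand",(M.mean(0)-h)@ux,(M.mean(0)-h)@uy)
for n,uv,z in(("dropper",(298,128),.102),("white",(184,175),.085),("brown",(105,262),.085),("cone",(108,405),.03)):
  p=bp(c,f([uv]),z)[0];print(n,p,(p-h)@ux,(p-h)@uy)
E
```

```text
[[0.6659 0.3737 0.008 ]
 [0.6442 0.2473 0.008 ]
 [0.3824 0.2938 0.008 ]
 [0.4034 0.4197 0.008 ]] [0.524  0.3336 0.008 ] 0.26624853958119116 0.12793557413418577 -0.17451068377464565 -0.16799590522417973
[[0.504  0.3875 0.191 ]
 [0.4845 0.2868 0.191 ]
 [0.4019 0.3043 0.191 ]
 [0.4189 0.4033 0.191 ]] [0.4523 0.3455 0.191 ] 0.0855021163270547 0.1014648832714481 -0.19612885411220884 -0.18058723264315502
hinge [0.5003 0.3378 0.008 ] mould centre in stand -0.04862875245024012 -0.000808880358832199
dropper [0.6409 0.471  0.102 ] 0.11532519167751838 0.15556246029094087
white [0.5758 0.5505 0.085 ] 0.03741151215889094 0.22251759011964747
brown [0.4832 0.5833 0.085 ] -0.0594630451353441 0.2388198216969964
cone [0.3796 0.5514 0.03  ] -0.15600717104386402 0.18935460939231485
```

>>> {"op": "drive_tool", "data": {"targets": [[28.6,-9.5,-10,0,0,-1.1,0.45],[28.6,-9.5,-10,0,0,-1.1,0.45],[28.6,-9.5,-10,0,0,-1.1,0.45],[28.6,-9.5,-10,0,0,-1.1,0.45],[28.6,-9.5,-10,0,0,-1.1,0.45],[28.6,-9.5,-10,0,0,-1.1,0.45],[28.6,-9.5,-10,0,0,-1.1,0.45],[28.6,-9.5,-10,0,0,-1.1,0.45],[28.6,-9.5,-10,0,0,-1.1,0.45],[28.6,-9.5,-10,0,0,-1.1,0.45]]}}

```text
time_s: 1.73
ee_pos: [0.4515, -0.3991, 0.3322]
tcp_rot: [0.001, 0.747, 0.665, -0.0]
ft_force: [-0.2, -1.0, 0.1]
finger_gap: 0.0385
gripper_force: 0.0
```

```bash
cat >> h.py <<'E'
from scipy.spatial.transform import Rotation as Ro
YAW=-0.175
H=np.array([.5003,.3378,.026]); UX=np.array([np.cos(YAW),np.sin(YAW),0]); UY=np.array([-np.sin(YAW),np.cos(YAW),0])
def S(x,y,z): return np.array([H[0],H[1],0])+x*UX+y*UY+[0,0,z]   # stand -> world
def rel(s,p,tilt=0):
    "shift cm, rotvec to world p with tool x = -stand x, z down"
    q=s["tcp_rot"]; R=Ro.from_quat([q[1],q[2],q[3],q[0]])
    T=Ro.from_matrix(np.c_[-UX,UY,[0,0,-1]])*Ro.from_rotvec([0,tilt,0])
    return np.r_[R.inv().apply(p-s["ee_pos"])*100,(R.inv()*T).as_rotvec()].round(2)
def st(s):
    d=s["ee_pos"]-S(0,0,0); q=s["tcp_rot"]; f=s["ft_force"]
    print("t",round(s["time_s"],2),"stand xyz",np.round([d@UX,d@UY,d[2]],4),"F",np.round([f@UX,f@UY,f[2]],1),"ee",s["ee_pos"].round(3),"q",s["joint_positions"].round(2))
E
python3 - <<'E'
from workcell import *
from h import *
s=observe();st(s)
print(rel(s,np.array([.5,-.02,.34])),rel(s,np.array([.45,.15,.34])),rel(s,S(-.16,0,.33)))
E
```

```text
t 1.73 stand xyz [ 0.0803 -0.7341  0.3322] F [-0.  -1.   0.1] ee [ 0.452 -0.399  0.332] q [-0.91  0.4   1.36 -0.    1.38 -0.79]
[38.21  0.4  -0.83 -0.    0.   -1.51] [54.51 -6.55 -0.86 -0.    0.   -1.51] [ 74.68 -19.72   0.09  -0.     0.    -1.51]
```

>>> {"op": "drive_tool", "data": {"targets": [[38.2,0.4,-0.8,0,0,-1.0,0.45],[38.2,0.4,-0.8,0,0,-1.0,0.45],[38.2,0.4,-0.8,0,0,-1.0,0.45],[38.2,0.4,-0.8,0,0,-1.0,0.45],[38.2,0.4,-0.8,0,0,-1.0,0.45],[38.2,0.4,-0.8,0,0,-1.0,0.45],[38.2,0.4,-0.8,0,0,-1.0,0.45],[38.2,0.4,-0.8,0,0,-1.0,0.45],[38.2,0.4,-0.8,0,0,-1.0,0.45],[38.2,0.4,-0.8,0,0,-1.0,0.45]]}}

```text
time_s: 2.57
ee_pos: [0.4997, -0.0167, 0.3392]
tcp_rot: [-0.001, 0.339, 0.941, 0.001]
ft_force: [-0.4, 0.5, 0.3]
finger_gap: 0.0382
gripper_force: 0.0
```

```bash
python3 - <<'E'
from workcell import *
from h import *
s=observe();st(s)
print(rel(s,np.array([.45,.15,.34])),rel(s,S(-.16,0,.33)))
E
```

```text
t 2.57 stand xyz [ 0.0611 -0.3492  0.3392] F [-0.5  0.4  0.3] ee [ 0.5   -0.017  0.339] q [-0.26  0.24  1.59  0.    1.32 -1.14]
[14.46  9.68 -0.02  0.   -0.   -0.52] [36.47 19.45  1.05  0.   -0.   -0.52]
```

>>> {"op": "drive_tool", "data": {"targets": [[36.5,19.4,0,0,0,-0.52,0.45],[36.5,19.4,0,0,0,-0.52,0.45],[36.5,19.4,0,0,0,-0.52,0.45],[36.5,19.4,0,0,0,-0.52,0.45],[36.5,19.4,0,0,0,-0.52,0.45],[36.5,19.4,0,0,0,-0.52,0.45],[36.5,19.4,0,0,0,-0.52,0.45],[36.5,19.4,0,0,0,-0.52,0.45],[36.5,19.4,0,0,0,-0.52,0.45],[36.5,19.4,0,0,0,-0.52,0.45]]}}

```text
time_s: 3.4
ee_pos: [0.3429, 0.3616, 0.3391]
tcp_rot: [0.0, 0.088, 0.996, -0.0]
ft_force: [0.7, -0.3, 0.4]
finger_gap: 0.0385
gripper_force: 0.0
```

```bash
python3 - <<'E'
from workcell import *
from h import *
import cv2
s=observe();st(s)
w=capture("wrist");cv2.imwrite("pics/wrist.png",w)
c=get_calibration("wrist")
for p in [S(-.006,-.05,.191),S(-.006,.05,.191),S(-.092,.05,.191),S(-.092,-.05,.191)]: print(proj(c,p))
print(rel(s,S(-.13,0,.151)))
E
```

```text
t 3.4 stand xyz [-0.1591 -0.0039  0.3391] F [ 0.8 -0.2  0.4] ee [0.343 0.362 0.339] q [ 0.59  0.23  1.59 -0.    1.31 -0.81]
[[212.12632139 305.1049139 ]]
[[299.73715535 304.95263871]]
[[303.45712299 237.4550436 ]]
[[208.41022284 237.49288974]]
[-2.91  0.41 18.81 -0.    0.   -0.  ]
```

View pics/wrist.png

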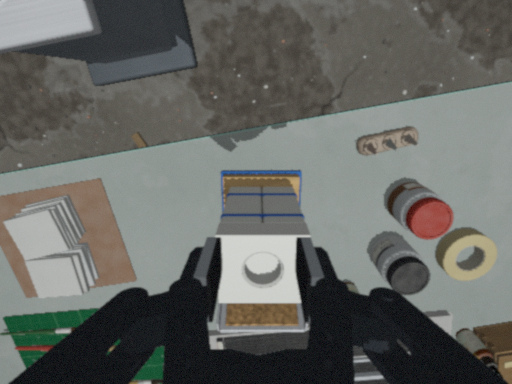

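```bash
python3 - <<'E'
from workcell import *
from h import *
import cv2
c=get_calibration("wrist")
print([proj(c,S(-.11,y,.008)).round(1).tolist() for y in(-.065,.065)], proj(c,observe()["ee_pos"]))
for l in ("mould","stand"):
  r=outline_of("wrist",l)[0]["region"]; ys,xs=np.where(r); print(l,xs.min(),xs.max(),ys.min(),ys.max())
print("mould back top corners world",bp(c,[(218.5,237),(308.5,236.5)],.191), "base",bp(c,[(221.5,171),(301,171)],.008))
a=bp(c,[(218.5,237),(308.5,236.5),(221.5,171),(301,171)],.191)
for z,uv in((.191,[(218.5,237),(308.5,236.5)]),(.008,[(221.5,171),(301,171)])):
  for p in bp(c,uv,z): d=p-S(0,0,0);print(d@UX,d@UY)
# check top-view contours against the model
t=get_calibration("top")
print("top pred base",[proj(t,S(x,y,.008)).round(1).tolist()[0] for x,y in((.158,.065),(.158,-.065),(-.11,-.065),(-.11,.065))])
s=get_calibration("scene")
print("scene pred base",[((proj(s,S(x,y,.008))[0]-[230,120])*4).round(0).tolist() for x,y in((.158,.065),(.158,-.065),(-.11,-.065),(-.11,.065))])
E
```

```text
[[[215.4, 173.4]], [[296.8, 173.5]]] [[258.01605115 249.53525996]]Traceback (most recent call last):
  File "<stdin>", line 7, in <module>
IndexError: list index out of range
```

```bash
python3 - <<'E'
from workcell import *
from h import *
c=get_calibration("wrist")
for z,uv in((.191,[(218.5,237),(308.5,236.5)]),(.008,[(221.5,171),(301,171)])):
  for p in bp(c,np.array(uv),z): d=p-S(0,0,0);print(d@UX,d@UY)
s=get_calibration("scene")
print("scene pred base",[((proj(s,S(x,y,.008))[0]-[230,120])*4+1.5).round(0).tolist() for x,y in((.158,.065),(.158,-.065),(-.11,-.065),(-.11,.065))],
 "mould top",[((proj(s,S(x,y,.191))[0]-[230,120])*4+1.5).round(0).tolist() for x,y in((-.006,.05),(-.006,-.05),(-.092,-.05),(-.092,.05))])
E
```

```text
-0.09006792444185203 -0.042905456753679364
-0.09102118694121349 0.05168388502743437
-0.11105982761547804 -0.059456509806171204
-0.11159447613535675 0.06707402784452736
scene pred base [[421.0, 504.0], [238.0, 503.0], [218.0, 324.0], [367.0, 325.0]] mould top [[387.0, 177.0], [254.0, 177.0], [246.0, 135.0], [370.0, 136.0]]
```

>>> {"op": "drive_tool", "data": {"targets": [[0,0.6,19.2,0,0,0,0.45],[0,0.6,19.2,0,0,0,0.45],[0,0.6,19.2,0,0,0,0.45],[0,0.6,19.2,0,0,0,0.45],[0,0.6,19.2,0,0,0,0.45],[0,0.6,19.2,0,0,0,0.45],[-2,0.6,19.2,0,0,0,0.45],[-3.4,0.6,19.2,0,0,0,0.45],[-3.4,0.6,19.2,0,0,0,0.45]]}}

```text
time_s: 4.25
ee_pos: [0.3833, 0.3609, 0.1491]
tcp_rot: [0.003, 0.088, 0.996, 0.002]
ft_force: [0.9, 0.8, 0.1]
finger_gap: 0.0387
gripper_force: 0.0
```

```bash
python3 - <<'E'
from workcell import *
from h import *
st(observe())
E
```

```text
t 4.25 stand xyz [-0.1192  0.0024  0.1491] F [0.7 0.9 0.1] ee [0.383 0.361 0.149] q [ 0.54  0.51  1.76 -0.    0.86 -0.85]
```

>>> {"op": "drive_tool", "data": {"targets": [[-0.3,0,0,0,0,0,0.45],[-0.6,0,0,0,0,0,0.45],[-0.9,0,0,0,0,0,0.45],[-1.2,0,0,0,0,0,0.45],[-1.4,0,0,0,0,0,0.45],[-1.6,0,0,0,0,0,0.45],[-1.8,0,0,0,0,0,0.45],[-2.0,0,0,0,0,0,0.45]]}}

```text
time_s: 4.92
ee_pos: [0.3974, 0.3574, 0.1473]
tcp_rot: [-0.0, 0.086, 0.996, -0.0]
ft_force: [-2.7, 1.4, 1.7]
finger_gap: 0.0386
gripper_force: 0.0
```

```bash
python3 - <<'E'
from workcell import *
from h import *
st(observe())
E
```

```text
t 4.92 stand xyz [-0.1048  0.0014  0.1473] F [-2.9  1.   1.7] ee [0.397 0.357 0.147] q [ 0.52  0.53  1.74  0.    0.88 -0.88]
```

```bash
python3 - <<'E'
import numpy as np
P=np.array([-.004,.026]);C=np.array([-.094,.153]);v=C-P
for k in range(0,50):
  th=k*.035;c,s=np.cos(th),np.sin(th)
  q=P+[c*v[0]+s*v[1],-s*v[0]+c*v[1]]-C
  print(k,round(th,3),(-100*q).round(2))
E
```

```text
0 0.0 [-0. -0.]
1 0.035 [-0.45 -0.31]
2 0.07 [-0.91 -0.6 ]
3 0.105 [-1.38 -0.87]
4 0.14 [-1.86 -1.13]
5 0.175 [-2.35 -1.37]
6 0.21 [-2.85 -1.6 ]
7 0.245 [-3.35 -1.8 ]
8 0.28 [-3.86 -1.99]
9 0.315 [-4.38 -2.16]
10 0.35 [-4.9  -2.32]
11 0.385 [-5.43 -2.45]
12 0.42 [-5.96 -2.57]
13 0.455 [-6.5  -2.66]
14 0.49 [-7.04 -2.74]
15 0.525 [-7.58 -2.8 ]
16 0.56 [-8.12 -2.84]
17 0.595 [-8.67 -2.86]
18 0.63 [-9.21 -2.86]
19 0.665 [-9.75 -2.85]
20 0.7 [-10.3   -2.81]
21 0.735 [-10.84  -2.76]
22 0.77 [-11.38  -2.68]
23 0.805 [-11.92  -2.59]
24 0.84 [-12.45  -2.48]
25 0.875 [-12.98  -2.35]
26 0.91 [-13.5  -2.2]
27 0.945 [-14.02  -2.03]
28 0.98 [-14.53  -1.85]
29 1.015 [-15.04  -1.65]
30 1.05 [-15.54  -1.43]
31 1.085 [-16.03  -1.19]
32 1.12 [-16.51  -0.93]
33 1.155 [-16.98  -0.66]
34 1.19 [-17.45  -0.38]
35 1.225 [-17.9   -0.07]
36 1.26 [-18.34   0.25]
37 1.295 [-18.77   0.58]
38 1.33 [-19.19   0.93]
39 1.365 [-19.59   1.29]
40 1.4 [-19.99   1.67]
41 1.435 [-20.36   2.06]
42 1.47 [-20.73   2.47]
43 1.505 [-21.08   2.88]
44 1.54 [-21.42   3.31]
45 1.575 [-21.74   3.75]
46 1.61 [-22.04   4.2 ]
47 1.645 [-22.33   4.67]
48 1.68 [-22.61   5.14]
49 1.715 [-22.86   5.62]
```

>>> {"op": "drive_tool", "data": {"targets": [[-0.22,0,-0.1,0,0,0,0.45],[-0.45,0,-0.25,0,0,0,0.45],[-0.91,0,-0.55,0,0,0,0.45],[-1.38,0,-0.82,0,0,0,0.45],[-1.86,0,-1.08,0,0,0,0.45],[-2.35,0,-1.32,0,0,0,0.45],[-2.35,0,-1.32,0,0,0,0.45]]}}

```text
time_s: 5.5
ee_pos: [0.4229, 0.3535, 0.1614]
tcp_rot: [0.001, 0.087, 0.996, 0.001]
ft_force: [-1.3, 0.6, 0.6]
finger_gap: 0.0382
gripper_force: 0.7
```

```bash
python3 - <<'E'
from workcell import *
from h import *
import cv2
st(observe())
a=capture("scene")[130:230,260:360];b=capture("top")[110:220,160:270]
cv2.imwrite("pics/p1.png",np.hstack([cv2.resize(a,(400,400),interpolation=cv2.INTER_CUBIC),cv2.resize(b,(400,400),interpolation=cv2.INTER_CUBIC)]))
E
```

```text
t 5.5 stand xyz [-0.079   0.002   0.1614] F [-1.4  0.4  0.6] ee [0.423 0.353 0.161] q [ 0.49  0.52  1.69 -0.    0.93 -0.9 ]
```

View pics/p1.png

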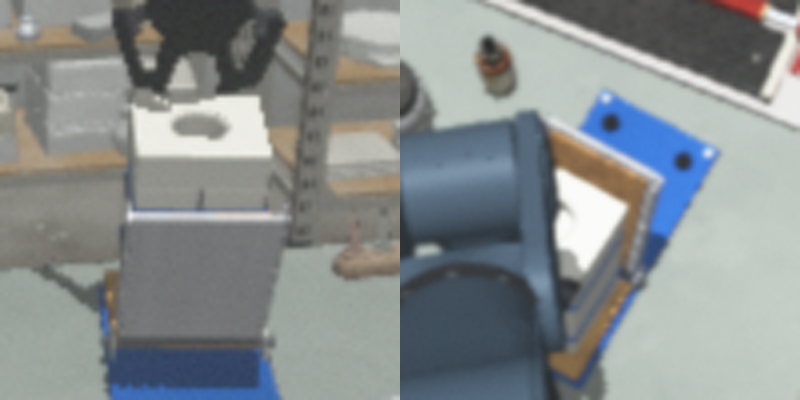

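>>> {"op": "drive_tool", "data": {"targets": [[-0.5,0,-0.23,0,0,0,0.45],[-1.0,0,-0.44,0,0,0,0.45],[-1.5,0,-0.63,0,0,0,0.45],[-2.03,0,-0.8,0,0,0,0.45],[-2.55,0,-0.96,0,0,0,0.45],[-3.08,0,-1.09,0,0,0,0.45],[-3.61,0,-1.2,0,0,0,0.45]]}}

```text
time_s: 6.18
ee_pos: [0.4574, 0.3471, 0.1728]
tcp_rot: [0.0, 0.086, 0.996, 0.0]
ft_force: [-0.7, 0.9, -1.4]
finger_gap: 0.0387
gripper_force: 0.1
```

```bash
python3 - <<'E'
from workcell import *
from h import *
import cv2
st(observe())
a=capture("scene")[130:230,260:360];b=capture("top")[110:220,160:270]
cv2.imwrite("pics/p2.png",np.hstack([cv2.resize(a,(400,400),interpolation=cv2.INTER_CUBIC),cv2.resize(b,(400,400),interpolation=cv2.INTER_CUBIC)]))
E
```

```text
t 6.18 stand xyz [-0.0438  0.0017  0.1728] F [-0.8  0.7 -1.4] ee [0.457 0.347 0.173] q [ 0.45  0.53  1.62 -0.    0.99 -0.94]
```

View pics/p2.png

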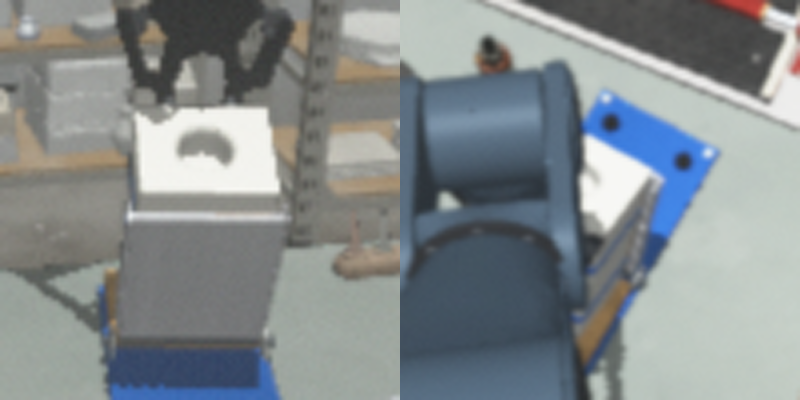

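>>> {"op": "drive_tool", "data": {"targets": [[-0.54,0,-0.1,0,0,0,0.45],[-1.08,0,-0.18,0,0,0,0.45],[-1.62,0,-0.24,0,0,0,0.45],[-2.16,0,-0.28,0,0,0,0.45],[-2.7,0,-0.3,0,0,0,0.45]]}}

```text
time_s: 6.7
ee_pos: [0.4793, 0.3428, 0.175]
tcp_rot: [-0.004, 0.086, 0.996, -0.0]
ft_force: [-6.8, 1.3, 3.1]
finger_gap: 0.0386
gripper_force: 3.9
```

```bash
python3 - <<'E'
from workcell import *
from h import *
st(observe())
E
```

```text
t 6.7 stand xyz [-0.0215  0.0013  0.175 ] F [-6.9  0.1  3.1] ee [0.479 0.343 0.175] q [ 0.43  0.55  1.57  0.    1.02 -0.97]
```

>>> {"op": "drive_tool", "data": {"targets": [[-0.54,0,-0.03,0,0,0,0.45],[-1.08,0,-0.02,0,0,0,0.45],[-1.63,0,0.01,0,0,0,0.45],[-2.17,0,0.07,0,0,0,0.45],[-2.71,0,0.15,0,0,0,0.45],[-3.25,0,0.24,0,0,0,0.45],[-3.78,0,0.35,0,0,0,0.45]]}}

```text
time_s: 7.28
ee_pos: [0.5178, 0.3362, 0.1719]
tcp_rot: [-0.003, 0.086, 0.996, -0.0]
ft_force: [-5.7, 1.0, 4.2]
finger_gap: 0.0382
gripper_force: 3.2
```

```bash
python3 - <<'E'
from workcell import *
from h import *
import cv2
st(observe())
a=capture("scene")[130:230,260:360];b=capture("top")[110:220,160:270]
cv2.imwrite("pics/p3.png",np.hstack([cv2.resize(a,(400,400),interpolation=cv2.INTER_CUBIC),cv2.resize(b,(400,400),interpolation=cv2.INTER_CUBIC)]))
E
```

```text
t 7.28 stand xyz [0.0175 0.0014 0.1719] F [-5.7 -0.   4.2] ee [0.518 0.336 0.172] q [ 0.39  0.59  1.51  0.    1.05 -1.01]
```

View pics/p3.png

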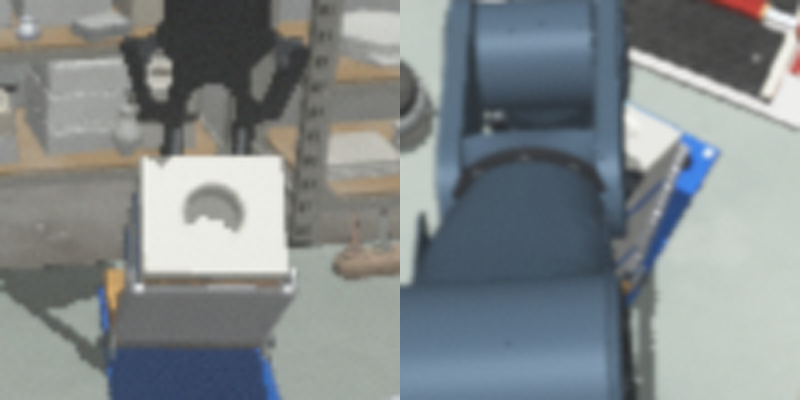

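>>> {"op": "drive_tool", "data": {"targets": [[-0.53,0,0.13,0,0,0,0.45],[-1.05,0,0.28,0,0,0,0.45],[-1.57,0,0.45,0,0,0,0.45],[-2.08,0,0.63,0,0,0,0.45],[-2.59,0,0.83,0,0,0,0.45],[-3.09,0,1.05,0,0,0,0.45],[-3.58,0,1.29,0,0,0,0.45],[-4.06,0,1.55,0,0,0,0.45]]}}

```text
time_s: 8.05
ee_pos: [0.5608, 0.3287, 0.1562]
tcp_rot: [0.0, 0.086, 0.996, -0.0]
ft_force: [-3.6, -0.2, 3.1]
finger_gap: 0.0386
gripper_force: 2.2
```

```bash
python3 - <<'E'
from workcell import *
from h import *
st(observe())
E
```

```text
t 8.05 stand xyz [0.0611 0.0016 0.1562] F [-3.5 -0.8  3.1] ee [0.561 0.329 0.156] q [ 0.36  0.65  1.43 -0.    1.06 -1.04]
```

>>> {"op": "drive_tool", "data": {"targets": [[-0.47,0,0.27,0,0,0,0.45],[-0.94,0,0.55,0,0,0,0.45],[-1.39,0,0.86,0,0,0,0.45],[-1.83,0,1.18,0,0,0,0.45],[-2.26,0,1.51,0,0,0,0.45],[-2.68,0,1.86,0,0,0,0.45],[-3.08,0,2.22,0,0,0,0.45],[-3.48,0,2.6,0,0,0,0.45]]}}

```text
time_s: 8.72
ee_pos: [0.5952, 0.3228, 0.1302]
tcp_rot: [0.0, 0.086, 0.996, -0.0]
ft_force: [-3.3, -1.8, 2.2]
finger_gap: 0.0385
gripper_force: 1.7
```

```bash
python3 - <<'E'
from workcell import *
from h import *
import cv2
st(observe())
a=capture("scene")[130:230,260:360];b=capture("top")[90:200,180:290]
cv2.imwrite("pics/p4.png",np.hstack([cv2.resize(a,(400,400),interpolation=cv2.INTER_CUBIC),cv2.resize(b,(400,400),interpolation=cv2.INTER_CUBIC)]))
E
```

```text
t 8.72 stand xyz [0.0961 0.0017 0.1302] F [-2.9 -2.3  2.2] ee [0.595 0.323 0.13 ] q [ 0.33  0.71  1.38 -0.    1.05 -1.07]
```

View pics/p4.png

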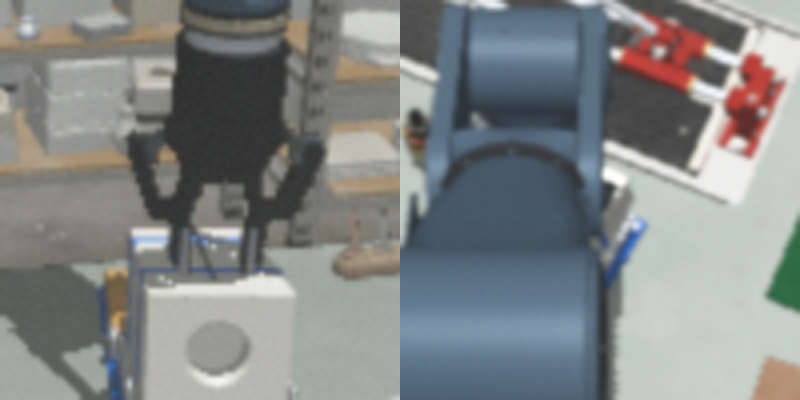

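>>> {"op": "drive_tool", "data": {"targets": [[-0.37,0,0.39,0,0,0,0.45],[-0.74,0,0.8,0,0,0,0.45],[-1.09,0,1.21,0,0,0,0.45],[-1.3,0,1.5,0,0,0,0.45]]}}

```text
time_s: 9.15
ee_pos: [0.6084, 0.321, 0.1153]
tcp_rot: [0.001, 0.086, 0.996, 0.0]
ft_force: [-0.8, -0.8, 4.2]
finger_gap: 0.0387
gripper_force: 1.8
```

>>> {"op": "drive_tool", "data": {"targets": [[-0.1,0,0.2,0,0,0,0.45],[-0.2,0,0.4,0,0,0,0.45]]}}

```text
time_s: 9.32
ee_pos: [0.6108, 0.3206, 0.1119]
tcp_rot: [0.002, 0.086, 0.996, 0.0]
ft_force: [0.6, 0.2, 4.8]
finger_gap: 0.0387
gripper_force: 2.4
```

>>> {"op": "drive_tool", "data": {"targets": [[-0.1,0,0.2,0,0,0,0.45],[-0.2,0,0.4,0,0,0,0.45]]}}

```text
time_s: 9.48
ee_pos: [0.6119, 0.3204, 0.1104]
tcp_rot: [0.001, 0.086, 0.996, 0.0]
ft_force: [-7.7, -1.5, 25.3]
finger_gap: 0.0385
gripper_force: 12.7
```

>>> {"op": "drive_tool", "data": {"targets": [[0,0,0.05,0,0,0,0.45],[0,0,0.05,0,0,0,0.45],[0,0,0.05,0,0,0,0.45]]}}

```text
time_s: 9.73
ee_pos: [0.6119, 0.3204, 0.1105]
tcp_rot: [0.001, 0.086, 0.996, 0.0]
ft_force: [-5.0, -1.6, 17.3]
finger_gap: 0.0385
gripper_force: 8.2
```

>>> {"op": "drive_tool", "data": {"targets": [[0.05,0,-0.4,0,0,0,0.45],[0.1,0,-1.5,0,0,0,0.45],[0.1,0,-4,0,0,0,0.45],[0.1,0,-8,0,0,0,0.45],[0.1,0,-12,0,0,0,0.45],[-2,0,-15,0,0,0,0.45],[-2,0,-15,0,0,0,0.45]]}}

```text
time_s: 10.32
ee_pos: [0.6378, 0.3174, 0.266]
tcp_rot: [0.009, 0.087, 0.996, 0.003]
ft_force: [1.9, 0.2, 0.9]
finger_gap: 0.0385
gripper_force: 0.0
```

```bash
python3 - <<'E'
from workcell import *
from h import *
import cv2
s=observe();st(s)
w=capture("wrist");c=get_calibration("wrist")
a=capture("scene")[130:230,260:360]
cv2.imwrite("pics/p5.png",np.hstack([cv2.resize(a,(288,384),interpolation=cv2.INTER_CUBIC),w]))
t=get_calibration("scene")
for n,X in dict(topfar=(.165,.112),topback=(0,.112),bot=(.165,.026)).items():
  for y in(-.05,.05):
    p=proj(t,S(X[0],y,X[1]))[0]-[260,130]; print(n,y,"wrist",(proj(c,S(X[0],y,X[1]))[0]+[288,0]).round(),"scene",(p*[2.88,3.84]).round())
E
```

```text
t 10.32 stand xyz [0.139  0.0039 0.266 ] F [1.9 0.5 0.9] ee [0.638 0.317 0.266] q [ 0.31  0.61  1.17 -0.    1.34 -1.09]
topfar -0.05 wrist [493. 198.] scene [105. 327.]
topfar 0.05 wrist [592. 198.] scene [212. 329.]
topback -0.05 wrist [482.  13.] scene [ 92. 223.]
topback 0.05 wrist [601.  13.] scene [185. 224.]
bot -0.05 wrist [504. 173.] scene [101. 428.]
bot 0.05 wrist [582. 173.] scene [203. 430.]
```

View pics/p5.png

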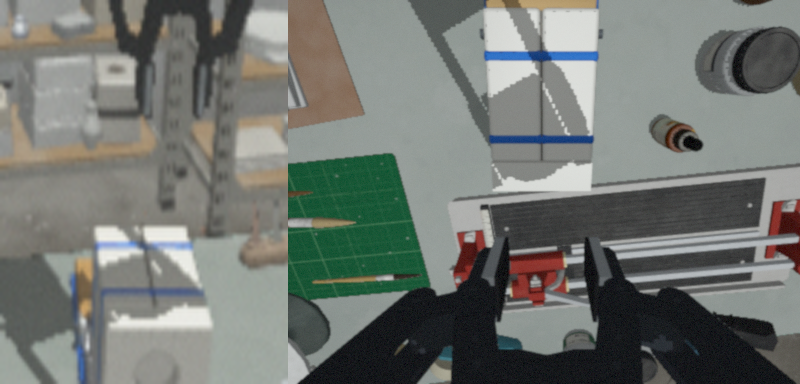

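>>> {"op": "drive_tool", "data": {"targets": [[4,0,-3,0,0,0,0.45],[4,0,-3,0,0,0,0.45],[4,0,-3,0,0,0,0.45],[4,0,-3,0,0,0,0.45],[4,0,-3,0,0,0,0.45],[4,0,-3,0,0,0,0.45]]}}

```text
time_s: 10.92
ee_pos: [0.5916, 0.3231, 0.2856]
tcp_rot: [-0.001, 0.086, 0.996, -0.0]
ft_force: [-0.9, 0.5, -0.1]
finger_gap: 0.0383
gripper_force: 0.0
```

```bash
python3 - <<'E'
from workcell import *
from h import *
import cv2
st(observe())
c=get_calibration("wrist");w=capture("wrist")
t=get_calibration("scene");a=capture("scene")
L=[S(.165,-.05,.112),S(.165,.05,.112),S(0,.05,.112),S(0,-.05,.112)]
up=[S(.165*np.cos(.06)-.086*np.sin(.06),y,.026+.165*np.sin(.06)+.086*np.cos(.06)) for y in(-.05,.05)]
def draw(im,cal,P,col,k):
    im=cv2.resize(im,None,fx=k,fy=k,interpolation=cv2.INTER_CUBIC)
    for p in P: cv2.circle(im,tuple(int(v) for v in (proj(cal,p)[0]+.5)*k),2,col,-1)
    return im
A=draw(a,t,L,(0,0,255),4); 
for p in up: cv2.circle(A,tuple(int(v) for v in (proj(t,p)[0]+.5)*4),2,(0,255,0),-1)
W=draw(w,c,L,(0,0,255),1.5)
for p in up: cv2.circle(W,tuple(int(v) for v in (proj(c,p)[0]+.5)*1.5),2,(0,255,0),-1)
cv2.imwrite("pics/p6.png",np.hstack([A[600:1080,1080:1440],W[:480,170:600]]))
E
```

```text
t 10.92 stand xyz [0.0925 0.0015 0.2856] F [-1.   0.4 -0.1] ee [0.592 0.323 0.286] q [ 0.33  0.55  1.23 -0.    1.36 -1.06]
```

View pics/p6.png

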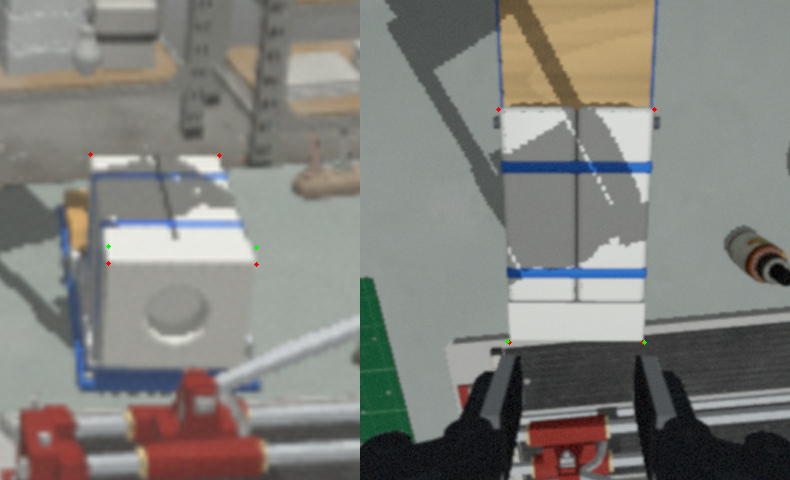

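```bash
python3 -c "
from workcell import *
print(hand_in())"
```

```text
the job is handed in; nothing more can be done
None
```

I tipped the mould onto the rest and handed the job in after about 11 s of the 43 s. The last pictures show it level and square on the rest, its toe edge at the hinge and the hand clear. The highest force I read was about 27 N, as it came down on the stops. The hand-in returned no verdict.

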